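# Check a pump return spring on the lever spring tester and sort it by the reading

### The job

Stand the loose return spring in the round seat of the spring tester, gently enough that the red drag pointer stays short of the coloured sectors. Pull the lever down until it rests on its height stop, firmly but without forcing it, hold it there for two seconds, then swing it back upright. Read the red drag pointer: put the spring in the green tray if it shows 9 N or more (green sector), else in the red tray, and disturb nothing else.

Things in the scene. Friction and masses are not known exactly. Their poses are not given: they have to be found in the camera images.
- spring: Loose steel coil compression spring, 24 mm outside diameter, 42 to 48 mm long, 65 to 100 g, standing upright on the bench at the start. Origin: centre of its lower end; z runs up its axis. Grip it across the diameter 24 to 30 mm above its lower end (the lower 32 mm hold firm, the upper end gives). Rate about 1.2 N/mm; how tired it is, and so its force, differs from run to run.
- tester: Lever spring tester, grey casting, fixed, 270 mm wide (y), about 210 mm deep, body 36 mm high. Origin: on the bench below the centre of the seat. Its -x side is the front with the 94 mm dial (centre 98 mm before the origin, 50 mm high, facing up and forward, rim up to 80 mm high), its +y end has the lever's pivot tower (128 mm high), its -y end the height stop. Turned by up to 0.25 rad.
- seat (a point): Centre of the floor of the round recess in the aluminium load plate (60 mm square, top 50 mm above the bench). The floor is 46 mm above the bench; the recess is 27 mm across, 4 mm deep, with a bevelled rim, and takes the lower end of the spring with 1.5 mm play all round. The plate is the gauge's pan: it sinks 1 mm per 6 N and every push on it shows on the drag pointer.
- pivot (a point): Lever's pivot axis, which runs along the tester's x axis: 105 mm along the tester's +y from the seat, 110 mm above the bench.
- knob (a point): Centre of the red ball knob (30 mm diameter) at the lever's end, 205 mm from the pivot axis. Lever on the stop: 100 mm along the tester's -y from the seat, 110 mm above the bench; lever upright: 315 mm above the bench. Grip it from above, fingers closing along the tester's x axis; the ball turns between the pads as the lever swings.
- lever (a joint): Lever angle, rad: 0 = level, on the stop; 1.57 = upright; up to 1.80 leaning back. It swings in the tester's y-z plane and stays where it is left (friction 1.2 N at the knob). At 0.06 to 0.11 rad its level pressure pad, 105 mm from the pivot, meets the spring in the seat; the push needed at the knob then rises to 3 to 8 N at the stop, and steeply once on the stop.
- stop: Height stop: brass head, 16 mm across, on a threaded post, 165 mm from the pivot under the lever. It sets the marked test height: with the lever on it the spring is squeezed to about 38 mm. Origin: centre of the head's underside, 91 mm above the bench; top at 99 mm. It is rigid; more than 20 N between lever and stop is too much.
- needle (a joint): Black needle of the dial, live load on the plate: rad clockwise from the zero at the lower left, 0.262 rad per N, so 9 N = 2.36 rad; the scale runs over 240 degrees to 16 N.
- drag (a joint): Red drag pointer of the dial: the needle pushes it along and it stays at the highest load. Rad clockwise from the zero, 0.262 rad per N; it starts at 0. The limit is 9 N = 2.36 rad: the dial's red sector runs from 5 to 9 N, the green one from 9 to 14 N. Readings within 0.10 rad (0.4 N) of the limit may go to either tray.
- tray_green: Green open tray for good springs, 112 mm square, 24 mm high, wall and floor 3.5 mm thick, fixed. Origin: centre of its underside.
- tray_red: Red open tray for rejected springs, the same size, fixed. Origin: centre of its underside. Which tray lies nearer differs.
- mug: White mug with berries, 95 mm high, loose bystander. Origin: its underside, near the middle.
- beaker: Glass beaker, 53 mm across, 68 mm high, loose bystander at the back right. Origin: centre of its underside. Just to its right stands a dark instrument tower, 0.40 m high, from y = -0.40 on to the right and from x = 0.23 on; the hand starts beside its front and must first draw back from it.
- wrench: Small open-end spanner, 131 mm long, 6 mm thick, lying in front of the tester, loose bystander. Origin: centre of its underside.
Things that resemble listed ones, but are neither listed nor needed, are in the scene too. Leave any yellow look-alike of the spring alone.

How it is judged:
By the outcome, as a careful person would: the job done as asked, in the order asked, and still so for the second after the job is handed in, with the robot touching nothing.
It also fails if it takes over 72 s, if anything falls off the work surface, if the arm or the gripper's body presses on something with over 40 N, if the wrist force passes 120 N, or if a joint passes its speed limit or range.

### The arm

A 6-joint arm with a two-finger parallel gripper is mounted at the origin on a cart in front of the work surface, level with it; the furniture and walls round the work are solid. World frame = base frame: x ahead of the robot, y to its left, z up, the work surface at z = 0. Lengths are in m, angles in degrees, forces in N, time in s.
With the tool pointing down it reaches from about 0.3 to 1 m from the base axis. Payload 5.1 kg.
Tool frame: the origin (TCP) lies at the very end of the fingers, on their centre line; the grasp point (between the pads) lies 19 mm behind it; z points along the fingers, y is the line along which they close (so a half turn about z gives the same grasp; the last joint's range is limited). The gripper opens to 95 mm and grips with 3 to 60 N. Pads are 20 mm wide; open, the fingers measure 119 mm over their backs; the gripper's body (75 mm by 180 mm) begins 59 mm behind the grasp point.
Start: joints at [60.527, 7.093, 94.555, -0, 78.352, -4.733], TCP at [0.272, 0.59, 0.215] pointing down, gripper open.
Joint ranges: [-149.61, 149.61], [-58.7, 133.49], [1.44, 155.28], [-77.14, 257.14], [18.33, 153.61], [-166.67, 166.67]. Speed limits (degrees/s): [147.25, 147.25, 180, 180, 180, 180].

### API

Orientations are given as [roll, pitch, yaw] about the fixed x, y, z axes, in that order (R = Rz(yaw) Ry(pitch) Rx(roll)).
In Python, from bench import arm gives the robot as it stands. The module is installed in compiled form; this text tells all that it offers.
- The arm moves only by the tool move_arm, never from a script. Its argument "plan" is one flat list of numbers, 7 for each row, row after row: the shift along the tool's x, y, z in mm, then the turn, a rotation vector about the tool's x, y, z in degrees, then the opening, from 0 (shut) to 1 (fully open). In form: [tx, ty, tz, ax, ay, az, claw, tx, ty, tz, ax, ay, az, claw, ...]. A call has 1 to 20 rows; each row is the pose to reach, as a shift and turn from the pose commanded when the call began, along the tool's axes at that moment; what a row does not reach only later rows make up. A row lasts 1/12 s, in which the tool goes at most 41.7 mm and 7.16 degrees, less where a joint would pass 70% of its speed; a pose out of reach is approached as far as the arm can. A call with a gripper value outside its range is refused whole. The fingers move at their own pace and stop on an object; the grip force is fixed at half the most. Time passes only in rows, so rows that repeat a pose let the fingers close. It gives the time, the measured TCP pose, the force, the opening and the grip force at its end, in the units of the state.
- arm.observe(): the state, without advancing time (a new reading comes with each control period).
- arm.get_image(name): name is "scene" or "top"; returns (picture, depth): 384x512x3 uint8, blue, green, red; 384x512 float32, m along the optical axis (not along the pixel's ray), 0 where there is no reading.
- arm.calibration(name): a dict with "vfov" (degrees; the focal length in pixels is half the picture's height over the tangent of half this angle, whatever the lens; pixels are square), "cx", "cy" (the principal point, pixels), "distortion" ([k1, k2, p1, p2, k3] as OpenCV has them; the pictures are not rectified), "camera_from_world" (4x4, takes a point from world to camera coordinates). Camera axes: x right, y down, z forward; pixel columns grow to the right and rows downward; lengths in m; the calibration is good to about 2 mm. A picture is of the moment at which its call begins. calibration takes no time and is no camera call.
- arm.sign_off(): hands the job in; it is judged then, once.
The state is a dict: "clock": time; "joints": joint angles; "joint_vel": joint speeds; "effort": joint torques, N m; "ee_pos": TCP position; "eef_rot": TCP orientation; "ft_force": force on the tool from outside, world axes, zero at the start; "wrist_torque": the same for the moment, N m; "gripper_width": opening from 0.0 (shut) to 1.0 (fully open); "grip_force": force on a finger pad.
Only numpy, scipy, OpenCV 4.12 (cv2) and the standard library are available. Lean on these libraries where they do the work, as an engineer would, in place of code of your own. Each camera call takes 0.05 s, during which the arm holds its last target. There are 200 camera calls.

## Working session

There is one attempt and no reset: what is moved stays moved. The work goes in short steps, Python scripts to look and compute and a tool call to move; the robot and the scene stay as the last step left them, time stands still between calls to the robot, and variables do not carry over. Pictures are saved under pics/ and viewed, at most 12 in all, crops included, and the job is handed in when it is done.

Besides the shell and the picture viewer there is one more tool, called as a command line: name --argument value ..., lists and objects as JSON in quotes. move_arm: Moves the arm, as the interface text tells. Its arguments: {"type":"object","properties":{"plan":{"type":"array","items":{"type":"number"}}},"required":["plan"]}

```bash
mkdir -p pics; cat > h.py <<'E'
import numpy as np, cv2
from bench import arm
from scipy.spatial.transform import Rotation as R
def cal(n):
    c=arm.calibration(n); f=192/np.tan(np.radians(c['vfov'])/2)
    return np.array([[f,0,c['cx']],[0,f,c['cy']],[0,0,1.]]),np.array(c['distortion'],float),np.array(c['camera_from_world'])
def ray(n,px):
    K,d,T=cal(n); u=cv2.undistortPoints(np.array(px,float).reshape(-1,1,2),K,d).reshape(-1,2)
    D=np.c_[u,np.ones(len(u))]@T[:3,:3]; return -T[:3,:3].T@T[:3,3],D
def plane(n,px,z):
    o,D=ray(n,px); return o+D*((z-o[2])/D[:,2])[:,None]
def proj(n,P):
    K,d,T=cal(n); return cv2.projectPoints(np.array(P,float).reshape(-1,3),cv2.Rodrigues(T[:3,:3])[0],T[:3,3],K,d)[0].reshape(-1,2)
def cloud(n,dep):
    v,u=np.mgrid[:384,:512]; o,D=ray(n,np.c_[u.ravel(),v.ravel()])
    return (o+D*dep.reshape(-1,1)).reshape(384,512,3)
def tool(target):
    "shift in mm in tool axes to target TCP"
    s=arm.observe(); Rm=R.from_euler('xyz',s['eef_rot'],degrees=True)
    return Rm.inv().apply(np.array(target)-s['ee_pos'])*1000
E
python3 - <<'E'
from h import *
for n in('scene','top'):
    im,d=arm.get_image(n); cv2.imwrite(f'pics/{n}0.png',im); np.savez(f'{n}0.npz',im=im,d=d)
    K,_,T=cal(n); print(n,K[0,0],-T[:3,:3].T@T[:3,3],T[2,:3])
a=np.vstack([cv2.imread('pics/scene0.png'),])
cv2.imwrite('pics/scene0b.png',cv2.resize(a,(800,600))); cv2.imwrite('pics/top0b.png',cv2.resize(cv2.imread('pics/top0.png'),(800,600)))
print(arm.observe())
E
```

```text
scene 430.7831918730325 [-0.11264006  0.36000188  0.55392457] [ 0.69669315 -0.49200279 -0.52206505]
top 455.6720498133121 [ 0.39392923 -0.07261978  1.23119315] [ 0.11746215 -0.00108779 -0.99307676]
{'clock': 0.1, 'joints': array([ 6.05278772e+01,  7.12930117e+00,  9.46252402e+01, -5.31184554e-04,
        7.83539925e+01, -4.73090473e+00]), 'joint_vel': array([ 0.01070082,  0.0161597 , -0.10488869,  0.02746949, -0.00303476,
       -0.11572446]), 'effort': array([ 2.36660990e-04, -4.18880653e+01, -3.61097431e+01,  7.76801258e-02,
        4.61909501e-02, -6.09979566e-05]), 'ee_pos': array([0.27176015, 0.5898179 , 0.21352566]), 'eef_rot': array([-1.79891793e+02, -8.43316345e-03,  1.55258882e+02]), 'ft_force': array([-0.36395362, -0.40408311,  0.83289704]), 'wrist_torque': array([0.01373269, 0.00165838, 0.04647463]), 'grip_force': 0.0, 'gripper_width': 1.0029524582458678}
```

View pics/scene0b.png

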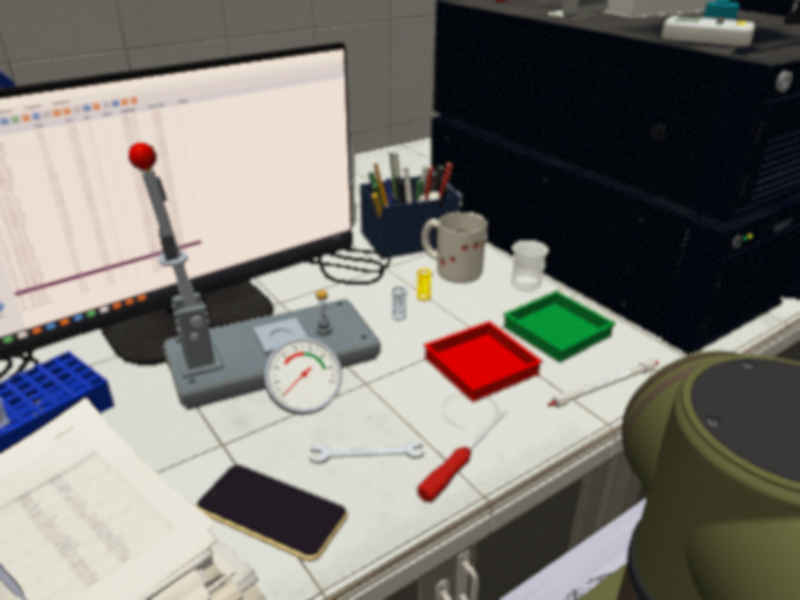

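View pics/top0b.png

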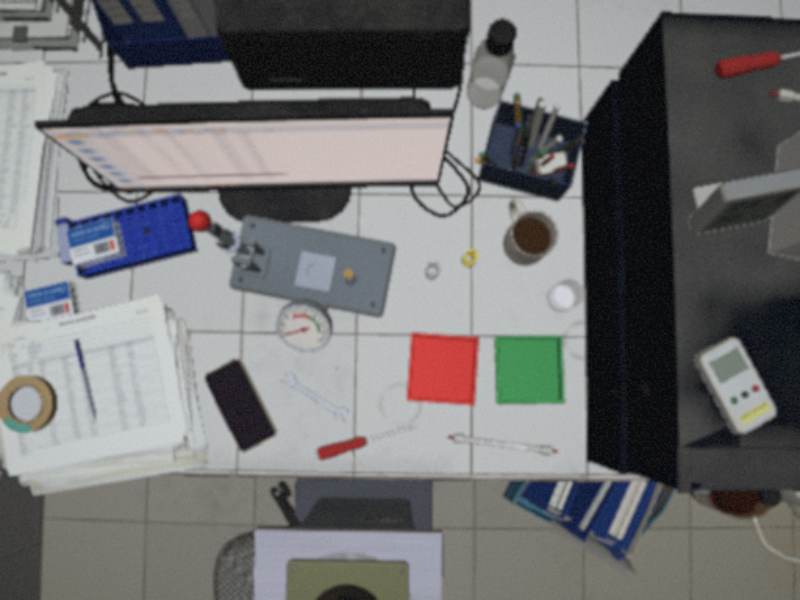

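Scene (800x600): the steel spring is at (399,303) and its yellow look-alike at (424,285). The beaker at (528,265) and the stop post at (322,312) could also be mistaken for it. In the top view the steel spring is at (432,270), the yellow one at (470,258), the plate at (315,270), the stop at (349,275), the knob at (199,220), and the red and green trays at (443,369) and (530,370). I choose the grey one and check it in a crop.

```bash
python3 - <<'E'
from h import *
t=np.load('top0.npz'); s=np.load('scene0.npz'); im,si=t['im'],s['im']
A=cv2.resize(im[140:200,140:320],None,fx=4.4,fy=4.4,interpolation=cv2.INTER_CUBIC)
B=cv2.resize(si[160:230,150:290],(792,330),interpolation=cv2.INTER_CUBIC) if 0 else cv2.resize(si[160:225,150:345],None,fx=4.06,fy=4.06,interpolation=cv2.INTER_CUBIC)
w=min(A.shape[1],B.shape[1]); cv2.imwrite('pics/crop1.png',np.vstack([A[:,:w],B[:,:w]]))
q=.64
print('spring top',plane('top',[[432*q,268*q]],.045),'scene bottom',plane('scene',[[399*q,315*q]],.0))
print('yellow',plane('top',[[470*q,257*q]],.045))
print('plate',plane('top',[[315*q,270*q]],.05),'stop',plane('top',[[349*q,273*q]],.099))
hsv=cv2.cvtColor(im,cv2.COLOR_BGR2HSV)
def blob(m,name,z):
    n,l,st,c=cv2.connectedComponentsWithStats(m.astype(np.uint8))
    for i in np.argsort(-st[1:,4])[:3]+1: print(name,st[i],c[i],plane('top',[c[i]],z)[0].round(3))
h,S,V=cv2.split(hsv)
blob(((h<6)|(h>174))&(S>150)&(V>90),'red',.012); blob((h>50)&(h<80)&(S>120),'green',.012)
kn=((h<6)|(h>174))&(S>150)&(V>80)
n,l,st,c=cv2.connectedComponentsWithStats(kn.astype(np.uint8)); i=l[int(220*q),int(199*q)]; print('knob',c[i],plane('top',[c[i]],.315))
hs=cv2.cvtColor(si,cv2.COLOR_BGR2HSV);k2=((hs[...,0]<6)|(hs[...,0]>174))&(hs[...,1]>150)
n,l,st,c2=cv2.connectedComponentsWithStats(k2.astype(np.uint8));j=l[int(155*q),int(142*q)]; print(c2[j])
o1,d1=ray('top',[c[i]]);o2,d2=ray('scene',[c2[j]])
M=np.c_[d1[0],-d2[0]];x=np.linalg.lstsq(M,o2-o1,rcond=None)[0];print('knob tri',o1+d1[0]*x[0],o2+d2[0]*x[1])
# body edges at top z=.036 : corners in 800 px
print('body corners',plane('top',np.array([[247,217],[395,243],[384,314],[232,286]])*q,.036).round(3))
print('plate corners',plane('top',np.array([[303,249],[336,256],[328,292],[295,285]])*q,.05).round(3))
E
```

```text
spring top [[ 0.59472847 -0.13599618  0.045     ]] scene bottom [[ 5.95341164e-01 -1.38745472e-01 -1.11022302e-16]]
yellow [[ 0.61461547 -0.20023843  0.045     ]]
plate [[0.58756208 0.06091714 0.05      ]] stop [[5.75426145e-01 4.35863070e-04 9.90000000e-02]]
red [ 261  214   45   45 1726] [283.12282735 235.64484357] [ 0.427 -0.157  0.012]
red [460  33  39  15 334] [478.48502994  39.97305389] [ 0.999 -0.724  0.012]
red [204 281  29  12 151] [217.31788079 286.33774834] [0.291 0.016 0.012]
green [ 318  216   42   42 1678] [338.29678188 236.08700834] [ 0.428 -0.305  0.012]
green [240  33   2   1   2] [240.5  33. ] [ 0.998 -0.033  0.012]
green [259  48   2   2   2] [259.5  48.5] [ 0.952 -0.087  0.012]
knob [126.94262295 141.16393443] [[0.60826587 0.18773584 0.315     ]]
[90.45049505 99.25247525]
knob tri [0.60850956 0.18803185 0.31395836] [0.60827525 0.18738527 0.31371981]
body corners [[ 0.681  0.183  0.036]
 [ 0.639 -0.073  0.036]
 [ 0.516 -0.056  0.036]
 [ 0.56   0.203  0.036]]
plate corners [[0.623 0.082 0.05 ]
 [0.612 0.026 0.05 ]
 [0.551 0.038 0.05 ]
 [0.562 0.094 0.05 ]]
```

View pics/crop1.png

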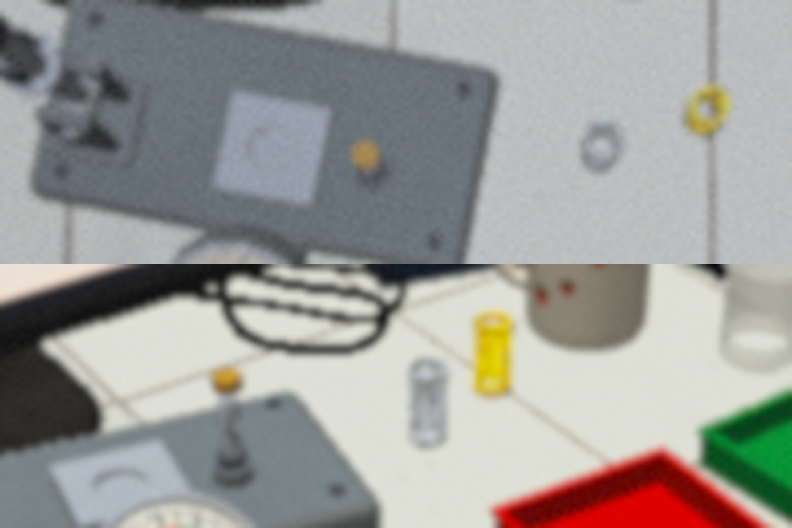

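The crop confirms it: the grey coil is the target, and the yellow one stands about 66 mm away. Tester yaw is about -9.6° and the seat is near (0.587, 0.060). I'll first move to a staging point in front of the spring, clear of the lever, and turn the tool so it closes along the tester's x.

move_arm --plan '[-438,-598,-35,0,0,75,0.5,-438,-598,-35,0,0,75,0.5,-438,-598,-35,0,0,75,0.5,-438,-598,-35,0,0,75,0.5,-438,-598,-35,0,0,75,0.5,-438,-598,-35,0,0,75,0.5,-438,-598,-35,0,0,75,0.5,-438,-598,-35,0,0,75,0.5,-438,-598,-35,0,0,75,0.5,-438,-598,-35,0,0,75,0.5,-438,-598,-35,0,0,75,0.5,-438,-598,-35,0,0,75,0.5,-438,-598,-35,0,0,75,0.5,-438,-598,-35,0,0,75,0.5,-438,-598,-35,0,0,75,0.5,-438,-598,-35,0,0,75,0.5,-438,-598,-35,0,0,75,0.5,-438,-598,-35,0,0,75,0.5,-438,-598,-35,0,0,75,0.5,-438,-598,-35,0,0,75,0.5]'

```text
clock: 1.77
ee_pos: [0.4192, -0.1374, 0.2491]
eef_rot: [-179.9, -0.0, 80.1]
ft_force: [-0.3, -0.1, 1.2]
gripper_width: 0.498
grip_force: 0.0
```

```bash
python3 - <<'E'
from h import *
s=arm.observe(); print({k:np.round(s[k],2) for k in('clock','joints','ee_pos','eef_rot','ft_force','gripper_width')})
print('to above spring',tool([.595,-.137,.10]))
# refine spring in images: yellow mask analog not possible; use local contrast
for n,c in(('top',(276,172)),('scene',(255,194))):
    im=np.load(n+'0.npz')['im'].astype(int); x,y=c; p=im[y-18:y+19,x-14:x+15]
    bg=np.median(p.reshape(-1,3),0); m=(np.abs(p-bg).sum(2)>45); ys,xs=np.nonzero(m)
    k,l,st,ce=cv2.connectedComponentsWithStats(m.astype(np.uint8)); i=1+np.argmax(st[1:,4]); print(n,st[i,:4]+[x-14,y-18,0,0],ce[i]+[x-14,y-18])
E
```

```text
{'clock': np.float64(1.77), 'joints': array([-2.5140e+01, -2.1740e+01,  1.1736e+02,  1.0000e-02,  8.4480e+01,
       -1.5190e+01]), 'ee_pos': array([ 0.42, -0.14,  0.25]), 'eef_rot': array([-1.7991e+02, -4.0000e-02,  8.0050e+01]), 'ft_force': array([-0.27, -0.13,  1.24]), 'gripper_width': np.float64(0.5)}
to above spring [ 30.70868002 173.27434418 148.81655247]
top [272 168  10  12] [276.27472527 173.23076923]
scene [250 183  11  23] [254.96566524 193.92274678]
```

```bash
python3 - <<'E'
from h import *
print(plane('top',[[276.3,173.2]],.0225),plane('scene',[[255,194]],.0225))
o1,d1=ray('top',[[276.3,173.2]]);o2,d2=ray('scene',[[255,194]])
x=np.linalg.lstsq(np.c_[d1[0],-d2[0]],o2-o1,rcond=None)[0];print(o1+d1[0]*x[0],o2+d2[0]*x[1])
E
```

```text
[[ 0.59395583 -0.13675111  0.0225    ]] [[ 0.59424818 -0.13686632  0.0225    ]]
[ 0.59392244 -0.1367404   0.02270174] [ 0.59397337 -0.13667315  0.0227066 ]
```

move_arm --plan '[30,173,100,0,0,0,0.5,30,173,100,0,0,0,0.5,30,173,100,0,0,0,0.5,30,173,100,0,0,0,0.5,30,173,100,0,0,0,0.5,30,173,100,0,0,0,0.5,30,173,100,0,0,0,0.5]'

```text
clock: 2.35
ee_pos: [0.5945, -0.1336, 0.1464]
eef_rot: [-179.6, -0.1, 80.4]
ft_force: [0.2, -0.5, -0.4]
gripper_width: 0.502
grip_force: 0.0
```

move_arm --plan '[-3,0,35,0,0,0,0.5,-3,0,70,0,0,0,0.5,-3,0,85,0,0,0,0.5,-3,0,85,0,0,0,0.5,-3,0,85,0,0,0,0.5,-3,0,85,0,0,0,0.5]'

```text
clock: 2.85
ee_pos: [0.5958, -0.1388, 0.0678]
eef_rot: [179.7, 0.0, 80.3]
ft_force: [0.2, -0.5, -0.0]
gripper_width: 0.502
grip_force: 0.0
```

```bash
python3 - <<'E'
from h import *
print(tool([.594,-.1367,.0095]),arm.observe()['ee_pos'],arm.observe()['ft_force'])
im,_=arm.get_image('scene'); cv2.imwrite('pics/s2.png',cv2.resize(im[80:240,170:350],None,fx=3.5,fy=3.5,interpolation=cv2.INTER_CUBIC))
E
```

```text
[ 1.84019731 -2.43195427 58.26115986] [ 0.59583618 -0.13884626  0.06777251] [ 0.15578766 -0.52956077 -0.01367597]
```

View pics/s2.png

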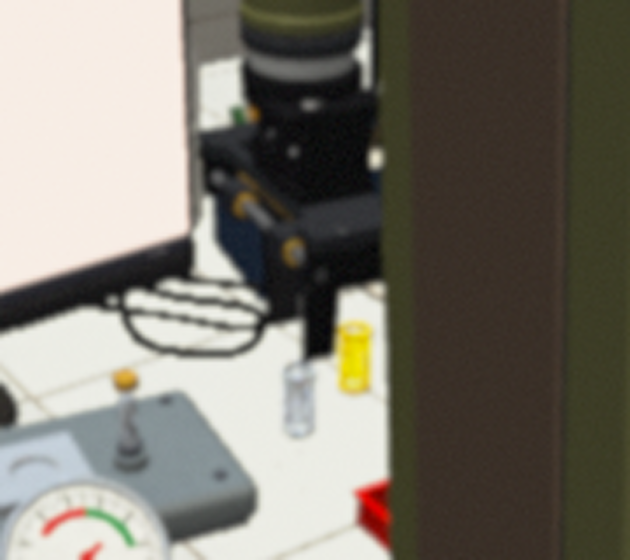

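The spring stands at (299,400) in the crop, and one finger tip shows at (320,355). I'll check where both fingertips should project.

```bash
python3 - <<'E'
from h import *
s=arm.observe(); Rm=R.from_euler('xyz',s['eef_rot'],degrees=True).as_matrix(); p=s['ee_pos']; print(p)
for y in(-30,-24,0,24,30):
    print(y,(proj('scene',[p+Rm@[0,y/1e3,0]])[0]-[170,80])*3.5)
im,d=arm.get_image('scene')
for (u,v) in((320,340),(312,325),(280,310),(300,340),(299,400)):
    a,b=int(u/3.5+170),int(v/3.5+80); print((u,v),cloud('scene',d)[b,a].round(3))
E
```

```text
[ 0.5962172  -0.13902393  0.06807512]
-30 [318.58181988 358.67093744]
-24 [314.51595892 354.41648668]
0 [298.62950292 337.79337732]
24 [283.32172619 321.77611156]
30 [279.58154286 317.86262658]
(320, 340) [ 0.565 -0.133  0.083]
(312, 325) [ 0.564 -0.126  0.099]
(280, 310) [ 0.619 -0.14   0.08 ]
(300, 340) [ 0.695 -0.208 -0.001]
(299, 400) [ 0.602 -0.142  0.017]
```

Both fingertips bracket the spring. Descend and grip.

move_arm --plan '[2,-2,30,0,0,0,0.5,2,-2,50,0,0,0,0.5,2,-2,58,0,0,0,0.5,2,-2,58,0,0,0,0.5,2,-2,58,0,0,0,0.5,2,-2,58,0,0,0,0.5]'

```text
clock: 3.45
ee_pos: [0.5945, -0.137, 0.0087]
eef_rot: [179.8, 0.0, 80.3]
ft_force: [0.0, -0.8, 0.4]
gripper_width: 0.503
grip_force: 0.0
```

move_arm --plan '[0,0,0,0,0,0,0.2,0,0,0,0,0,0,0.2,0,0,0,0,0,0,0.2,0,0,0,0,0,0,0.2,0,0,0,0,0,0,0.2,0,0,0,0,0,0,0.2]'

```text
clock: 3.95
ee_pos: [0.5934, -0.1366, 0.0072]
eef_rot: [180.0, 0.0, 80.3]
ft_force: [0.2, -0.5, 2.1]
gripper_width: 0.248
grip_force: 30.0
```

move_arm --plan '[0,0,-25,0,0,0,0.2,0,0,-60,0,0,0,0.2,0,0,-100,0,0,0,0.2,0,0,-135,0,0,0,0.2,20,-4,-138,0,0,0,0.2,55,-11,-138,0,0,0,0.2,90,-18,-138,0,0,0,0.2,125,-26,-138,0,0,0,0.2,160,-33,-138,0,0,0,0.2,185,-38,-138,0,0,0,0.2,193,-39,-138,0,0,0,0.2,193,-39,-138,0,0,0,0.2,193,-39,-138,0,0,0,0.2,193,-39,-110,0,0,0,0.2,193,-39,-90,0,0,0,0.2,193,-39,-75,0,0,0,0.2,193,-39,-75,0,0,0,0.2,193,-39,-75,0,0,0,0.2,193,-39,-75,0,0,0,0.2,193,-39,-75,0,0,0,0.2]'

```text
clock: 5.62
ee_pos: [0.5885, 0.0597, 0.0835]
eef_rot: [179.8, -0.0, 80.2]
ft_force: [0.5, 0.2, 0.2]
gripper_width: 0.246
grip_force: 30.0
```

```bash
python3 - <<'E'
from h import *
s=arm.observe(); p=s['ee_pos']; print(p,s['eef_rot'],s['ft_force'],s['grip_force'])
for n in('top','scene'):
    im,d=arm.get_image(n); cv2.imwrite(f'pics/{n}3.png',im); np.savez(n+'3.npz',im=im,d=d)
    print(n,proj(n,[p,p-[0,0,.0072],p+[0,0,.038],[.587,.0605,.05]]))
im=cv2.imread('pics/scene3.png'); cv2.imwrite('pics/s3.png',cv2.resize(im[130:230,120:250],None,fx=6,fy=6,interpolation=cv2.INTER_CUBIC))
E
```

```text
[0.58854701 0.05972473 0.08346459] [ 1.79834971e+02 -2.42540219e-02  8.02091561e+01] [0.50775992 0.17857339 0.17963446] 29.999998211860657
top [[200.66041515 170.28531189]
 [200.96899971 170.7583711 ]
 [198.96726952 167.68946466]
 [201.75234859 173.01344743]]
scene [[178.05597714 198.54394454]
 [178.37429905 201.50650234]
 [176.33173629 182.48050239]
 [179.51242803 212.56310543]]
```

View pics/s3.png

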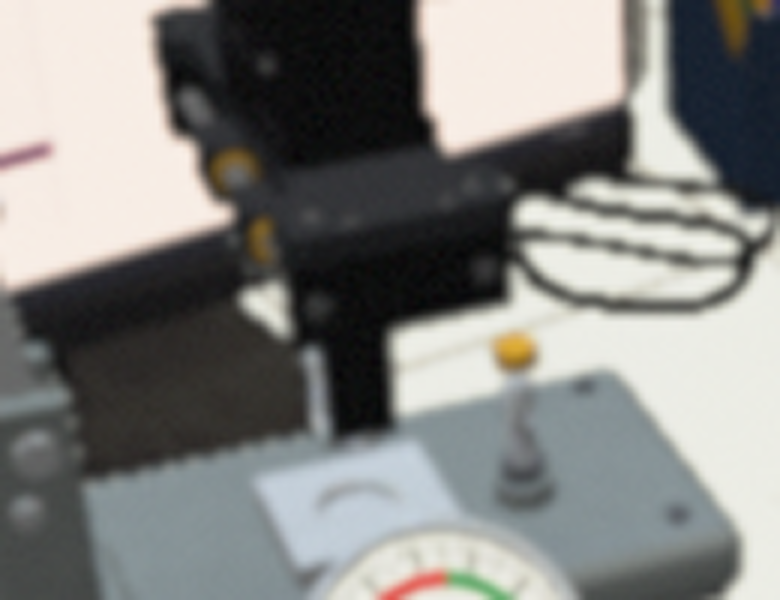

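The near finger hides most of the spring: only a sliver shows at (312,390), with its bottom at (350,440). The recess arc is centred at (360,490), close to prediction. I'll refine the plate centre from the first top image.

```bash
python3 - <<'E'
from h import *
im=np.load('top0.npz')['im']; g=cv2.cvtColor(im,cv2.COLOR_BGR2GRAY).astype(float)
sub=cv2.resize(g[150:196,180:224],None,fx=8,fy=8,interpolation=cv2.INTER_CUBIC)
print('levels',np.percentile(sub,[5,25,50,75,95]))
thr,m=cv2.threshold(np.clip(sub,0,255).astype(np.uint8),0,255,cv2.THRESH_OTSU); print(thr)
m=cv2.morphologyEx(m,cv2.MORPH_OPEN,np.ones((9,9)))
m=cv2.morphologyEx(m,cv2.MORPH_CLOSE,np.ones((9,9)))
cs,_=cv2.findContours(m,cv2.RETR_EXTERNAL,cv2.CHAIN_APPROX_NONE)
for c in sorted(cs,key=cv2.contourArea)[-2:]:
    r=cv2.minAreaRect(c); ce=(np.array(r[0])+.5)/8-.5+[180,150]; print(r,ce,plane('top',[ce],.05))
    b=(cv2.boxPoints(r)+.5)/8-.5+[180,150]; P=plane('top',b,.05); print(P.round(4), np.degrees(np.arctan2(*(P[1]-P[0])[:2])))
# scene: plate centre in initial pic + sliver profile now
s=cv2.cvtColor(np.load('scene3.npz')['im'],cv2.COLOR_BGR2GRAY).astype(int)
print(s[188:204:2,166:182])
s0=cv2.cvtColor(np.load('scene0.npz')['im'],cv2.COLOR_BGR2GRAY).astype(int); print(s0[200:222,168:192:1])
E
```

```text
levels [103.44588196 110.52105822 113.16291802 140.3130808  158.90892132]
132.0
((22.0, 348.5), (37.0, 44.0), 90.0) [182.3125 193.125 ] [[0.533047   0.10994193 0.05      ]]
[[0.539  0.1174 0.05  ]
 [0.5392 0.1029 0.05  ]
 [0.5271 0.1025 0.05  ]
 [0.5269 0.117  0.05  ]] 179.15449497191915
((174.04151916503906, 187.982666015625), (186.28248596191406, 185.02647399902344), 11.029531478881836) [201.3176899  173.06033325] [[0.58685908 0.06164021 0.05      ]]
[[0.5621 0.0968 0.05  ]
 [0.6228 0.087  0.05  ]
 [0.6117 0.0264 0.05  ]
 [0.5512 0.0365 0.05  ]] 99.12039859878206
[[ 55  52  51  56  79 109 107  71  36  16  13  13  14  16  14  15]
 [ 51  53  56  71  99 136 140 104  53  19  13   9  12  14  12  12]
 [ 52  51  50  50  68 110 133 113  65  25   6  14  16  12  15   9]
 [ 51  51  50  48  59  99 134 127  80  33  18  15  15  15  14  12]
 [ 50  49  50  49  58  97 136 130  87  38  15  12  14  14  15  12]
 [ 50  48  48  45  53  96 140 141  99  46  19  12  10  18  12  14]
 [ 48  48  45  47  52  95 147 160 127  70  24  14  12  12  16  17]
 [ 74  72  83 101 108 110 130 144 124  80  47  49  63  76  
[... 1531 characters left out ...]
84 183 181 176 171 175 182 184 185 184 185 183 184 184 184 184 185
  184 186 185 184 183 183]
 [183 184 184 182 181 179 179 182 184 185 183 184 183 183 183 184 186 185
  184 186 188 184 179 178]
 [184 181 183 182 183 181 183 183 184 183 184 183 182 184 184 184 184 182
  180 180 177 174 168 165]
 [181 181 183 183 184 183 184 185 183 184 184 183 183 183 183 182 176 171
  168 164 163 164 165 166]
 [176 183 183 183 185 184 184 183 185 183 184 182 182 181 178 171 166 164
  165 172 177 184 188 191]
 [172 182 184 185 186 183 185 184 184 183 183 180 178 172 167 166 175 182
  187 191 193 200 209 207]
 [161 180 186 185 183 183 183 182 183 182 180 174 168 168 174 185 199 205
  200 197 191 196 207 211]]
```

```bash
python3 - <<'E'
from h import *
from scipy.optimize import least_squares
g=cv2.GaussianBlur(cv2.cvtColor(np.load('scene0.npz')['im'],cv2.COLOR_BGR2GRAY),(0,0),.7).astype(float)
pts=[]
for c in range(172,188):
    col=g[208:216,c]; k=col.argmin()
    if 0<k<7 and col[k]<174:
        a,b,d=col[k-1:k+2]; pts.append([c,208+k+.5*(a-d)/(a-2*b+d)])
pts=np.array(pts); print(pts.T.round(1))
for z in(.048,.05):
    P=plane('scene',pts,z)[:,:2]
    for r0 in(.0135,.0145):
        f=least_squares(lambda q:np.hypot(*(P-q).T)-r0,[.587,.06]); print(z,r0,f.x.round(4),np.sqrt(np.mean(f.fun**2)))
# apparent spring axis
print(plane('scene',[[176.8,195]],.0835+.0083))
s=arm.observe();print(s['ee_pos'],proj('scene',[s['ee_pos']+[0,0,.0083]]))
# top camera: hand width check
E
```

```text
[[172.  173.  174.  175.  176.  177.  178.  179.  180.  181.  182.  183.
  184.  185. ]
 [213.5 213.  212.4 212.  211.6 211.2 211.  210.9 210.8 210.8 210.9 211.2
  211.4 211.9]]
0.048 0.0135 [0.5844 0.0633] 0.0006828593468051159
0.048 0.0145 [0.5833 0.0637] 0.0004821834678886699
0.05 0.0135 [0.5816 0.0645] 0.0006683057857869396
0.05 0.0145 [0.5805 0.0649] 0.00047021351091042793
[[0.58986522 0.06106107 0.0918    ]]
[0.58832612 0.0600906  0.08328054] [[177.57984481 195.27485879]]
```

move_arm --plan '[0,-1.7,8,0,0,0,0.2,0,-1.7,16,0,0,0,0.2,0,-1.7,21,0,0,0,0.2,0,-1.7,23,0,0,0,0.2,0,-1.7,23,0,0,0,0.2,0,-1.7,23,0,0,0,0.2,0,-1.7,23,0,0,0,0.2,0,-1.7,23,0,0,0,0.2]'

```text
clock: 6.38
ee_pos: [0.5859, 0.0607, 0.059]
eef_rot: [180.0, -0.0, 80.3]
ft_force: [0.6, -0.9, -1.3]
gripper_width: 0.247
grip_force: 30.0
```

```bash
python3 - <<'E'
from h import *
s=arm.observe(); p=s['ee_pos']; print(p,s['eef_rot'],s['ft_force'])
im,d=arm.get_image('scene'); np.savez('scene4.npz',im=im,d=d)
cv2.imwrite('pics/s4.png',cv2.resize(im[180:235,150:225],None,fx=8,fy=8,interpolation=cv2.INTER_CUBIC))
print((proj('scene',[p-[0,0,.0072],[.587,.061,.05]])-[150,180])*8)
E
```

```text
[0.58585387 0.06069051 0.05900986] [ 1.79965287e+02 -7.02836915e-03  8.02617458e+01] [ 0.61735372 -0.88573163 -1.33493826]
[[236.80504501 256.99750224]
 [234.36412889 261.11887807]]
```

View pics/s4.png

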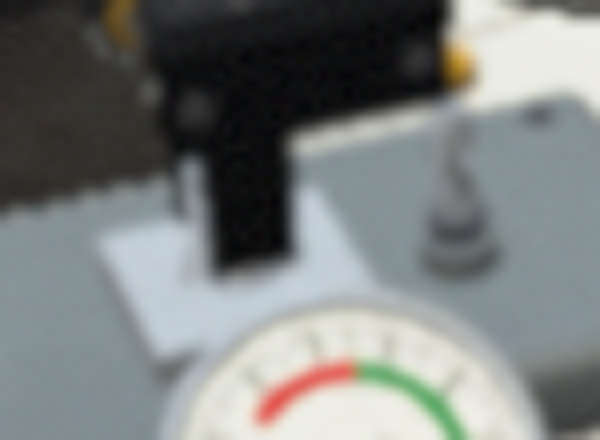

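The spring's left edge at column 188 and bottom at (230,270) line up with the seat centre at about (235,262). I'll lower in small steps and watch the force.

move_arm --plan '[0.5,0,0.5,0,0,0,0.2,0.5,0.5,1,0,0,0,0.2,0.5,0.5,1.5,0,0,0,0.2,0.5,0.5,1.5,0,0,0,0.2,0.5,0.5,1.5,0,0,0,0.2]'

```text
clock: 6.85
ee_pos: [0.5861, 0.0611, 0.0571]
eef_rot: [-180.0, -0.0, 80.3]
ft_force: [0.2, 0.7, -0.8]
gripper_width: 0.245
grip_force: 30.0
```

move_arm --plan '[0,0,0.4,0,0,0,0.2,0,0,0.8,0,0,0,0.2,0,0,0.8,0,0,0,0.2,0,0,0.8,0,0,0,0.2]'

```text
clock: 7.18
ee_pos: [0.5861, 0.061, 0.0563]
eef_rot: [-180.0, 0.0, 80.3]
ft_force: [-0.1, 0.1, -0.2]
gripper_width: 0.249
grip_force: 30.0
```

move_arm --plan '[0,0,0.5,0,0,0,0.2,0,0,1,0,0,0,0.2,0,0,1,0,0,0,0.2,0,0,1,0,0,0,0.2]'

```text
clock: 7.52
ee_pos: [0.5861, 0.0611, 0.0553]
eef_rot: [-180.0, 0.0, 80.3]
ft_force: [0.1, 0.6, -0.6]
gripper_width: 0.248
grip_force: 30.0
```

move_arm --plan '[0,0,0.4,0,0,0,0.2,0,0,0.7,0,0,0,0.2,0,0,0.7,0,0,0,0.2,0,0,0.7,0,0,0,0.2]'

```text
clock: 7.85
ee_pos: [0.5861, 0.0611, 0.0546]
eef_rot: [-180.0, 0.0, 80.3]
ft_force: [-0.5, 0.4, -0.8]
gripper_width: 0.245
grip_force: 30.0
```

move_arm --plan '[0,0,0.3,0,0,0,0.2,0,0,0.6,0,0,0,0.2,0,0,0.6,0,0,0,0.2,0,0,0.6,0,0,0,0.2]'

```text
clock: 8.18
ee_pos: [0.5861, 0.0611, 0.054]
eef_rot: [-180.0, -0.0, 80.3]
ft_force: [1.1, 1.1, -1.3]
gripper_width: 0.249
grip_force: 30.0
```

move_arm --plan '[0,0,0.2,0,0,0,0.2,0,0,0.4,0,0,0,0.2,0,0,0.4,0,0,0,0.2,0,0,0.4,0,0,0,0.2]'

```text
clock: 8.52
ee_pos: [0.5861, 0.0611, 0.0536]
eef_rot: [-180.0, -0.0, 80.3]
ft_force: [-0.5, 0.3, -0.8]
gripper_width: 0.249
grip_force: 30.0
```

move_arm --plan '[0,0,0.3,0,0,0,0.2,0,0,0.3,0,0,0,0.2,0,0,0.3,0,0,0,0.2]'

```text
clock: 8.77
ee_pos: [0.5861, 0.0611, 0.0533]
eef_rot: [-180.0, 0.0, 80.3]
ft_force: [0.1, 0.9, 0.3]
gripper_width: 0.243
grip_force: 30.0
```

move_arm --plan '[0,0,0,0,0,0,0.25,0,0,0,0,0,0,0.26,0,0,0,0,0,0,0.28,0,0,0,0,0,0,0.3,0,0,0,0,0,0,0.35,0,0,0,0,0,0,0.42,0,0,0,0,0,0,0.5,0,0,0,0,0,0,0.5,0,0,0,0,0,0,0.5]'

```text
clock: 9.52
ee_pos: [0.5862, 0.0611, 0.0534]
eef_rot: [180.0, -0.0, 80.3]
ft_force: [0.0, 0.1, 0.7]
gripper_width: 0.495
grip_force: 0.0
```

```bash
python3 - <<'E'
from h import *
s=arm.observe(); print(s['ee_pos'],s['ft_force'])
im,d=arm.get_image('scene'); np.savez('scene5.npz',im=im,d=d)
cv2.imwrite('pics/s5.png',cv2.resize(im[170:270,140:230],None,fx=6,fy=6,interpolation=cv2.INTER_CUBIC))
E
```

```text
[0.58615398 0.06108567 0.05340167] [0.00466196 0.06436385 0.72085729]
```

View pics/s5.png

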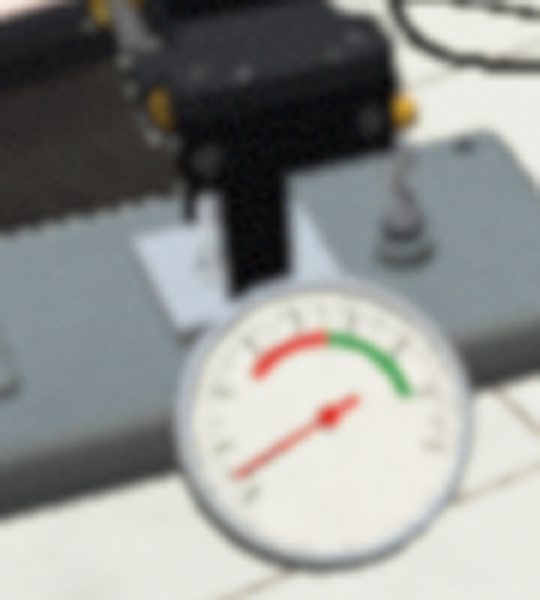

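The pointer rests near 0–1 N at (235,475), well short of the sectors, and the spring stands in the recess. Now retract straight up and go above the knob.

move_arm --plan '[0,0,-15,0,0,0,0.5,0,0,-50,0,0,0,0.5,0,0,-90,0,0,0,0.5,0,0,-130,0,0,0,0.5,0,0,-170,0,0,0,0.5,0,0,-210,0,0,0,0.5,0,0,-250,0,0,0,0.5,0,0,-290,0,0,0,0.5,0,0,-317,0,0,0,0.5,30,0,-317,0,0,0,0.5,70,0,-317,0,0,0,0.5,110,0,-317,0,0,0,0.5,129,0.5,-317,0,0,0,0.5,129,0.5,-317,0,0,0,0.5,129,0.5,-317,0,0,0,0.5,129,0.5,-317,0,0,0,0.5]'

```text
clock: 10.9
ee_pos: [0.6084, 0.1875, 0.3702]
eef_rot: [-180.0, 0.0, 80.2]
ft_force: [0.4, -0.0, -0.3]
gripper_width: 0.497
grip_force: 0.0
```

```bash
python3 - <<'E'
from h import *
s=arm.observe(); p=s['ee_pos']; print(p,s['eef_rot'],s['ft_force'],s['joints'])
print(tool([.6084,.1877,.2948]))
im,d=arm.get_image('scene'); np.savez('scene6.npz',im=im,d=d)
hs=cv2.cvtColor(im,cv2.COLOR_BGR2HSV);k2=((hs[...,0]<6)|(hs[...,0]>174))&(hs[...,1]>150)
n,l,st,c=cv2.connectedComponentsWithStats(k2.astype(np.uint8));print([(st[i],c[i].round(1)) for i in np.argsort(-st[1:,4])[:4]+1])
P=cloud('scene',d); q=P[(abs(P[...,0]-.587)<.025)&(abs(P[...,1]-.061)<.025)&(P[...,2]>.06)&(P[...,2]<.11)]
print(len(q),q.mean(0),q.max(0))
t,_=arm.get_image('top'); 
cv2.imwrite('pics/s6.png',np.hstack([cv2.resize(im[60:240,60:220],(480,540),interpolation=cv2.INTER_CUBIC)]))
E
```

```text
[0.60835449 0.18749352 0.37019145] [-1.79986613e+02  3.98008214e-02  8.02435570e+01] [ 0.41269875 -0.01125664 -0.30975429] [ 1.23139239e+01  2.54055295e+00  8.46965957e+01 -3.18920059e-02
  9.27902120e+01  2.20688267e+01]
[2.63575315e-01 2.74764897e-02 7.53912790e+01]
[(array([ 272,  206,   68,   50, 2109], dtype=int32), array([307. , 229.9])), (array([268, 287,  33,  33, 406], dtype=int32), array([283.1, 303.6])), (array([ 83,  92,  16,  16, 202], dtype=int32), array([90.5, 99.3])), (array([281, 105,  10,  20,  71], dtype=int32), array([285. , 113.3]))]
172 [0.58308259 0.06344759 0.07881666] [0.59787069 0.07476147 0.09374651]
```

View pics/s6.png

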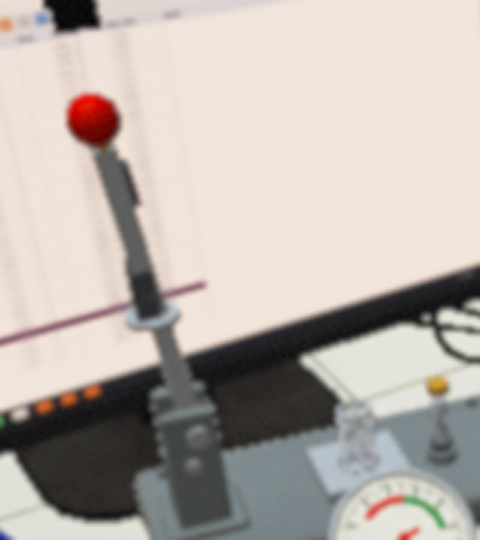

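The spring stands in the seat at (355,440) and the hand is above the knob. Lower and grip.

move_arm --plan '[0,0,20,0,0,0,0.5,0,0,45,0,0,0,0.5,0,0,68,0,0,0,0.5,0,0,75,0,0,0,0.5,0,0,75,0,0,0,0.5,0,0,75,0,0,0,0.5,0,0,75,0,0,0,0.25,0,0,75,0,0,0,0.25,0,0,75,0,0,0,0.25,0,0,75,0,0,0,0.25,0,0,75,0,0,0,0.25,0,0,75,0,0,0,0.25]'

```text
clock: 12.0
ee_pos: [0.6088, 0.1883, 0.297]
eef_rot: [179.9, -0.0, 80.3]
ft_force: [-0.3, 0.1, 5.9]
gripper_width: 0.302
grip_force: 30.0
```

move_arm --plan '[0,0,-2,0,0,0,0.25,0,0,-2,0,0,0,0.25,0,0,-2,0,0,0,0.25]'

```text
clock: 12.25
ee_pos: [0.6087, 0.1883, 0.2971]
eef_rot: [180.0, -0.0, 80.3]
ft_force: [1.6, 0.3, 0.6]
gripper_width: 0.304
grip_force: 30.0
```

move_arm --plan '[-8,0,-1,0,0,0,0.25,-16,0,-1,0,0,0,0.25,-36.6,0,-0.7,0,0,0,0.25,-56.9,0,1.8,0,0,0,0.25,-76.9,0,6.3,0,0,0,0.25,-96.4,0,12.7,0,0,0,0.25,-115.1,0,21.1,0,0,0,0.25,-132.9,0,31.3,0,0,0,0.25,-132.9,0,31.3,0,0,0,0.25,-132.9,0,31.3,0,0,0,0.25,-132.9,0,31.3,0,0,0,0.25]'

```text
clock: 13.17
ee_pos: [0.585, 0.0556, 0.2667]
eef_rot: [-179.9, 0.1, 80.2]
ft_force: [-3.9, -4.0, 4.5]
gripper_width: 0.301
grip_force: 30.0
```

move_arm --plan '[-1,-1,-1.5,0,0,0,0.25,-1,-1,-1.5,0,0,0,0.25,-1,-1,-1.5,0,0,0,0.25]'

```text
clock: 13.42
ee_pos: [0.585, 0.0564, 0.2673]
eef_rot: [180.0, 0.0, 80.3]
ft_force: [2.3, -1.9, -0.1]
gripper_width: 0.3
grip_force: 30.0
```

move_arm --plan '[-9,0.3,6,0,0,0,0.25,-18.7,0.3,13.2,0,0,0,0.25,-34.1,0.3,26.7,0,0,0,0.25,-48.1,0.2,41.7,0,0,0,0.25,-60.5,0.2,58.1,0,0,0,0.25,-71.2,0.1,75.5,0,0,0,0.25,-80.1,0.1,94,0,0,0,0.25,-87.1,0,113.2,0,0,0,0.25,-92.2,0,133,0,0,0,0.25,-94,0,143,0,0,0,0.25,-94,0,143,0,0,0,0.25,-94,0,143,0,0,0,0.25,-94,0,143,0,0,0,0.25]'

```text
clock: 14.5
ee_pos: [0.5682, -0.0378, 0.1239]
eef_rot: [-179.9, 0.1, 80.2]
ft_force: [-1.8, -4.7, 0.1]
gripper_width: 0.304
grip_force: 30.0
```

move_arm --plan '[-1,0,3,0,0,0,0.25,-2,0,6,0,0,0,0.25,-2.5,0,9,0,0,0,0.25,-2.7,0,12,0,0,0,0.25,-2.8,0,14,0,0,0,0.25,-2.9,0,16,0,0,0,0.25,-3,0,18,0,0,0,0.25,-3,0,20,0,0,0,0.25,-3,0,22,0,0,0,0.25,-3,0,22,0,0,0,0.25,-3,0,22,0,0,0,0.25]'

```text
clock: 15.42
ee_pos: [0.568, -0.0395, 0.1023]
eef_rot: [-179.9, 0.0, 80.3]
ft_force: [-4.0, -4.5, 1.5]
gripper_width: 0.3
grip_force: 30.0
```

move_arm --plan '[-0.5,-0.5,1.5,0,0,0,0.25,-1,-0.5,3,0,0,0,0.25,-1,-0.5,4.5,0,0,0,0.25,-1,-0.5,6,0,0,0,0.25,-1,-0.5,6,0,0,0,0.25,-1,-0.5,6,0,0,0,0.25]'

```text
clock: 15.92
ee_pos: [0.568, -0.0398, 0.0965]
eef_rot: [180.0, -0.0, 80.3]
ft_force: [-2.7, 0.8, 2.2]
gripper_width: 0.302
grip_force: 30.0
```

move_arm --plan '[0,0,0.7,0,0,0,0.25,0,0,1.4,0,0,0,0.25,0,0,2,0,0,0,0.25,0,0,2,0,0,0,0.25,0,0,2,0,0,0,0.25]'

```text
clock: 16.33
ee_pos: [0.5679, -0.0399, 0.0947]
eef_rot: [180.0, -0.0, 80.3]
ft_force: [-2.5, -0.2, 4.2]
gripper_width: 0.3
grip_force: 30.0
```

move_arm --plan '[0,0,0.4,0,0,0,0.25,0,0,0.8,0,0,0,0.25,0,0,0.8,0,0,0,0.25,0,0,0.8,0,0,0,0.25]'

```text
clock: 16.67
ee_pos: [0.5679, -0.0399, 0.094]
eef_rot: [180.0, -0.0, 80.3]
ft_force: [-2.3, 0.9, 5.0]
gripper_width: 0.302
grip_force: 30.0
```

move_arm --plan '[0,0,0.3,0,0,0,0.25,0,0,0.6,0,0,0,0.25,0,0,0.6,0,0,0,0.25,0,0,0.6,0,0,0,0.25]'

```text
clock: 17.0
ee_pos: [0.5679, -0.0399, 0.0935]
eef_rot: [180.0, -0.0, 80.3]
ft_force: [-2.0, 0.9, 5.0]
gripper_width: 0.3
grip_force: 30.0
```

move_arm --plan '[0,0,0.4,0,0,0,0.25,0,0,0.7,0,0,0,0.25,0,0,0.7,0,0,0,0.25,0,0,0.7,0,0,0,0.25]'

```text
clock: 17.33
ee_pos: [0.5679, -0.04, 0.0927]
eef_rot: [180.0, -0.0, 80.3]
ft_force: [-3.0, 1.3, 6.0]
gripper_width: 0.304
grip_force: 30.0
```

move_arm --plan '[0,0,0.4,0,0,0,0.25,0,0,0.7,0,0,0,0.25,0,0,0.7,0,0,0,0.25,0,0,0.7,0,0,0,0.25]'

```text
clock: 17.67
ee_pos: [0.5679, -0.0401, 0.0921]
eef_rot: [180.0, -0.0, 80.3]
ft_force: [-2.2, 1.1, 4.7]
gripper_width: 0.303
grip_force: 30.0
```

```bash
python3 - <<'E'
from h import *
im,d=arm.get_image('scene'); cv2.imwrite('pics/s7.png',cv2.resize(im[140:270,120:250],None,fx=4.6,fy=4.6,interpolation=cv2.INTER_CUBIC)); np.savez('scene7.npz',im=im)
print(arm.observe()['ft_force'])
E
```

```text
[-2.86513196  0.1110724   5.62901023]
```

View pics/s7.png

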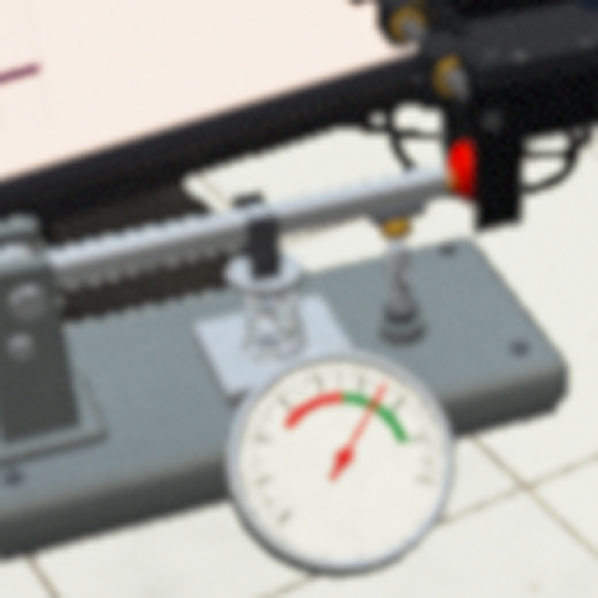

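The lever is at or nearly on the stop head at (397,228), and the red pointer tip at (382,388) is well into green. I'll go on in small steps until the force rises steeply.

move_arm --plan '[0,0,0.3,0,0,0,0.25,0,0,0.6,0,0,0,0.25,0,0,0.6,0,0,0,0.25,0,0,0.6,0,0,0,0.25]'

```text
clock: 18.05
ee_pos: [0.5679, -0.0401, 0.0916]
eef_rot: [180.0, -0.0, 80.3]
ft_force: [-2.5, 0.4, 6.2]
gripper_width: 0.303
grip_force: 30.0
```

move_arm --plan '[0,0,0.3,0,0,0,0.25,0,0,0.5,0,0,0,0.25,0,0,0.5,0,0,0,0.25,0,0,0.5,0,0,0,0.25]'

```text
clock: 18.38
ee_pos: [0.5679, -0.0401, 0.0911]
eef_rot: [180.0, -0.0, 80.3]
ft_force: [-2.4, 0.0, 5.7]
gripper_width: 0.3
grip_force: 30.0
```

move_arm --plan '[0,0,0.3,0,0,0,0.25,0,0,0.6,0,0,0,0.25,0,0,0.6,0,0,0,0.25,0,0,0.6,0,0,0,0.25]'

```text
clock: 18.72
ee_pos: [0.5679, -0.0401, 0.0905]
eef_rot: [180.0, -0.0, 80.3]
ft_force: [-3.6, 1.0, 6.4]
gripper_width: 0.302
grip_force: 30.0
```

move_arm --plan '[0,0,0.3,0,0,0,0.25,0,0,0.5,0,0,0,0.25,0,0,0.5,0,0,0,0.25,0,0,0.5,0,0,0,0.25]'

```text
clock: 19.05
ee_pos: [0.5679, -0.0401, 0.09]
eef_rot: [180.0, -0.0, 80.3]
ft_force: [-3.4, 1.0, 6.0]
gripper_width: 0.3
grip_force: 30.0
```

move_arm --plan '[0,0,0.3,0,0,0,0.25,0,0,0.6,0,0,0,0.25,0,0,0.6,0,0,0,0.25,0,0,0.6,0,0,0,0.25]'

```text
clock: 19.38
ee_pos: [0.5679, -0.0401, 0.0895]
eef_rot: [180.0, -0.0, 80.3]
ft_force: [-3.1, 0.8, 6.8]
gripper_width: 0.303
grip_force: 30.0
```

```bash
python3 - <<'E'
from h import *
im,d=arm.get_image('scene'); np.savez('scene8.npz',im=im)
a=np.load('scene7.npz')['im']
def hsv(i):return cv2.cvtColor(i,cv2.COLOR_BGR2HSV)
for n,i in(('7',a),('8',im)):
    h=hsv(i); m=((h[...,0]<6)|(h[...,0]>174))&(h[...,1]>140); m[:,:210]=0;m[:160]=0;m[190:]=0;m[:,240:]=0
    y,x=np.nonzero(m); print(n,'ball',len(x),x.mean(),y.mean())
    m=(h[...,0]>12)&(h[...,0]<25)&(h[...,1]>120); m[:,:195]=0;m[:,215:]=0;m[:175]=0;m[:,:]&=True;m[205:]=0
    y,x=np.nonzero(m); print(n,'brass',len(x),y.min(),y.mean())
    g=cv2.cvtColor(i,cv2.COLOR_BGR2GRAY); print(g[172:196,206])
s=arm.observe();print(s['ft_force'],s['wrist_torque'])
E
```

```text
7 ball 73 220.97260273972603 175.36986301369862
7 brass 12 188 189.0
[ 85 105 148 191 219 223 215 200 171 135 110 102  98  91  87  96 117 123
 113 127 159 173 159 139]
8 ball 69 220.92753623188406 176.44927536231884
8 brass 8 189 189.5
[ 86 104 146 192 219 224 220 212 195 166 129 108 102  97  91  83  79  88
 102 126 160 172 159 139]
[-2.89692411  0.27053616  6.69928128] [ 0.15790385  0.6910525  -0.01892039]
```

The lever is still following (ball down 1.1 px), so it is not on the stop yet. Continue.

move_arm --plan '[0,0,0.3,0,0,0,0.25,0,0,0.6,0,0,0,0.25,0,0,0.6,0,0,0,0.25,0,0,0.6,0,0,0,0.25]'

```text
clock: 19.77
ee_pos: [0.5679, -0.0401, 0.0895]
eef_rot: [-180.0, -0.0, 80.3]
ft_force: [-4.6, 0.6, 9.1]
gripper_width: 0.301
grip_force: 30.0
```

move_arm --plan '[0,0,0.3,0,0,0,0.25,0,0,0.6,0,0,0,0.25,0,0,0.6,0,0,0,0.25,0,0,0.6,0,0,0,0.25]'

```text
clock: 20.1
ee_pos: [0.568, -0.0401, 0.0895]
eef_rot: [-180.0, -0.0, 80.3]
ft_force: [-5.7, 0.9, 12.2]
gripper_width: 0.301
grip_force: 30.0
```

On the stop: z holds at 0.0895 while the force rises to 12 N, so roughly 7 N on the stop. Hold for over two seconds.

move_arm --plan '[0,0,0,0,0,0,0.25,0,0,0,0,0,0,0.25,0,0,0,0,0,0,0.25,0,0,0,0,0,0,0.25,0,0,0,0,0,0,0.25,0,0,0,0,0,0,0.25,0,0,0,0,0,0,0.25,0,0,0,0,0,0,0.25,0,0,0,0,0,0,0.25,0,0,0,0,0,0,0.25,0,0,0,0,0,0,0.25,0,0,0,0,0,0,0.25,0,0,0,0,0,0,0.25,0,0,0,0,0,0,0.25,0,0,0,0,0,0,0.25,0,0,0,0,0,0,0.25,0,0,0,0,0,0,0.25,0,0,0,0,0,0,0.25,0,0,0,0,0,0,0.25,0,0,0,0,0,0,0.25]'

```text
clock: 21.77
ee_pos: [0.5679, -0.0401, 0.0895]
eef_rot: [-180.0, -0.0, 80.3]
ft_force: [-6.0, 1.1, 11.7]
gripper_width: 0.299
grip_force: 30.0
```

move_arm --plan '[0,0,0,0,0,0,0.25,0,0,0,0,0,0,0.25,0,0,0,0,0,0,0.25,0,0,0,0,0,0,0.25,0,0,0,0,0,0,0.25,0,0,0,0,0,0,0.25,0,0,0,0,0,0,0.25,0,0,0,0,0,0,0.25]'

```text
clock: 22.43
ee_pos: [0.5679, -0.0401, 0.0894]
eef_rot: [-180.0, -0.0, 80.3]
ft_force: [-6.8, 1.2, 13.0]
gripper_width: 0.298
grip_force: 30.0
```

move_arm --plan '[0,0,-3,0,0,0,0.25,0,0,-8,0,0,0,0.25,0.5,0,-14,0,0,0,0.25,1,0,-22,0,0,0,0.25,2.3,0,-32,0,0,0,0.25,4,0,-42,0,0,0,0.25,9,0,-62,0,0,0,0.25,16,0,-81,0,0,0,0.25,25,0,-100,0,0,0,0.25,36,0,-117,0,0,0,0.25,48,0,-133.5,0,0,0,0.25,62,0,-148.5,0,0,0,0.25,77.5,0.3,-162,0,0,0,0.25,94,0.5,-174,0,0,0,0.25,94,0.5,-174,0,0,0,0.25,94,0.5,-174,0,0,0,0.25]'

```text
clock: 23.77
ee_pos: [0.5844, 0.0525, 0.2635]
eef_rot: [179.9, 0.1, 80.3]
ft_force: [-0.5, -3.2, 4.1]
gripper_width: 0.301
grip_force: 30.0
```

move_arm --plan '[8,0,-6.5,0,0,0,0.25,17,0,-11.5,0,0,0,0.25,36,0,-20,0,0,0,0.25,55.3,0.2,-26.3,0,0,0,0.25,75.3,0.3,-30.8,0,0,0,0.25,95.6,0.5,-33.3,0,0,0,0.25,110,0.5,-34,0,0,0,0.25,117,0.5,-34,0,0,0,0.25,117,0.5,-34,0,0,0,0.25,117,0.5,-34,0,0,0,0.25,117,0.5,-34,0,0,0,0.25]'

```text
clock: 24.68
ee_pos: [0.6052, 0.1685, 0.2979]
eef_rot: [179.8, -0.1, 80.3]
ft_force: [0.5, 1.0, 5.8]
gripper_width: 0.3
grip_force: 30.0
```

move_arm --plan '[0,0,-1.5,0,0,0,0.25,0,0,-1.5,0,0,0,0.25,0,0,-1.5,0,0,0,0.35,0,0,-1.5,0,0,0,0.5,0,0,-1.5,0,0,0,0.5,0,0,-1.5,0,0,0,0.5,0,0,-1.5,0,0,0,0.5,0,0,-20,0,0,0,0.5,0,0,-50,0,0,0,0.5,0,0,-75,0,0,0,0.5,0,0,-75,0,0,0,0.5,0,0,-75,0,0,0,0.5]'

```text
clock: 25.68
ee_pos: [0.605, 0.1677, 0.3731]
eef_rot: [179.8, -0.1, 80.3]
ft_force: [0.3, 0.1, -0.7]
gripper_width: 0.5
grip_force: 0.0
```

```bash
python3 - <<'E'
from h import *
s=arm.observe(); print(s['ee_pos'],s['eef_rot'])
im,d=arm.get_image('scene'); np.savez('scene9.npz',im=im,d=d); t,td=arm.get_image('top'); np.savez('top9.npz',im=t)
A=cv2.resize(im[60:180,60:150],(450,600),interpolation=cv2.INTER_CUBIC)
B=cv2.resize(im[175:275,160:225],(350,538),interpolation=cv2.INTER_CUBIC); B=cv2.copyMakeBorder(B,0,62,0,0,cv2.BORDER_CONSTANT)
cv2.imwrite('pics/s9.png',np.hstack([A,B]))
h=cv2.cvtColor(im,cv2.COLOR_BGR2HSV); m=((h[...,0]<6)|(h[...,0]>174))&(h[...,1]>150)
n,l,st,c=cv2.connectedComponentsWithStats(m.astype(np.uint8)); print([(st[i],c[i].round(1)) for i in range(1,n) if st[i,4]>10])
# dial: hub + tip to dial plane. dial plane normal unknown: use pixel->polar via affine from zero/sector in picture later
E
```

```text
[0.60498368 0.1677464  0.37306465] [ 1.79796524e+02 -8.11091367e-02  8.02614397e+01]
[(array([ 99,  89,  16,  16, 196], dtype=int32), array([106.3,  96.4])), (array([281, 104,  10,  21,  74], dtype=int32), array([285.1, 113.2])), (array([272, 108,   5,  16,  34], dtype=int32), array([274.1, 116.4])), (array([ 272,  206,   67,   50, 2090], dtype=int32), array([306.7, 229.9])), (array([268, 287,  33,  33, 408], dtype=int32), array([283.1, 303.7]))]
```

View pics/s9.png

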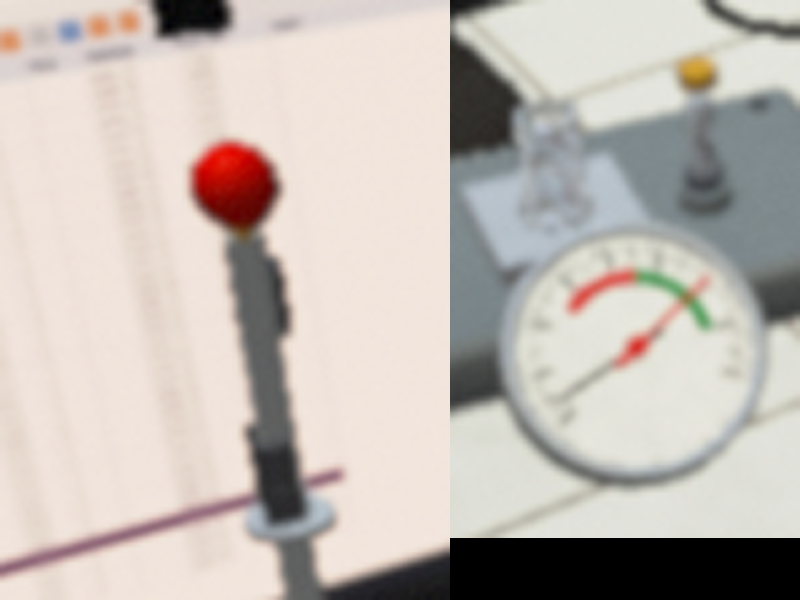

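The red pointer has its tip at (708,278), inside the green sector at about 12 N. The black needle is back at zero, the lever stands upright, and the spring is in the seat at (550,165). So the green tray it is. Return to the spring.

move_arm --plan '[-35,0,0,0,0,0,0.5,-75,0,0,0,0,0,0.5,-100,0,0,0,0,0,0.5,-108,-0.4,0,0,0,0,0.5,-108,-0.4,40,0,0,0,0.5,-108,-0.4,80,0,0,0,0.5,-108,-0.4,120,0,0,0,0.5,-108,-0.4,160,0,0,0,0.5,-108,-0.4,200,0,0,0,0.5,-108,-0.4,230,0,0,0,0.5,-108,-0.4,250,0,0,0,0.5,-108,-0.4,260,0,0,0,0.5,-108,-0.4,260,0,0,0,0.5,-108,-0.4,260,0,0,0,0.5,-108,-0.4,260,0,0,0,0.5]'

```text
clock: 27.03
ee_pos: [0.587, 0.0615, 0.1126]
eef_rot: [179.8, -0.0, 80.3]
ft_force: [0.3, -0.0, 0.4]
gripper_width: 0.5
grip_force: 0.0
```

```bash
python3 - <<'E'
from h import *
print(arm.observe()['ee_pos'],tool([.5862,.0611,.0540]))
E
```

```text
[0.58703436 0.06145946 0.11264744] [-0.53483767 -0.93094352 58.64465185]
```

move_arm --plan '[-0.4,-0.6,20,0,0,0,0.5,-0.4,-0.6,40,0,0,0,0.5,-0.4,-0.6,52,0,0,0,0.5,-0.4,-0.6,57,0,0,0,0.5,-0.4,-0.6,57.5,0,0,0,0.5,-0.4,-0.6,57.5,0,0,0,0.5,-0.4,-0.6,57.5,0,0,0,0.35,-0.4,-0.6,57.5,0,0,0,0.2,-0.4,-0.6,57.5,0,0,0,0.2,-0.4,-0.6,57.5,0,0,0,0.2,-0.4,-0.6,57.5,0,0,0,0.2,-0.4,-0.6,57.5,0,0,0,0.2]'

```text
clock: 28.03
ee_pos: [0.5855, 0.0609, 0.0537]
eef_rot: [179.9, -0.0, 80.3]
ft_force: [1.7, -0.0, 1.0]
gripper_width: 0.245
grip_force: 30.0
```

move_arm --plan '[0,0,-10,0,0,0,0.2,0,0,-40,0,0,0,0.2,0,0,-80,0,0,0,0.2,0,0,-107,0,0,0,0.2,-35,-9,-110,0,0,0,0.2,-70,-18,-110,0,0,0,0.2,-105,-28,-110,0,0,0,0.2,-140,-37,-110,0,0,0,0.2,-175,-46,-110,0,0,0,0.2,-210,-55,-110,0,0,0,0.2,-245,-65,-110,0,0,0,0.2,-280,-74,-110,0,0,0,0.2,-315,-83,-110,0,0,0,0.2,-350,-92,-110,0,0,0,0.2,-370,-98,-110,0,0,0,0.2,-373,-99,-110,0,0,0,0.2,-373,-99,-110,0,0,0,0.2,-373,-99,-110,0,0,0,0.2]'

```text
clock: 29.53
ee_pos: [0.4245, -0.2894, 0.1634]
eef_rot: [-180.0, -0.0, 80.2]
ft_force: [-0.9, -0.3, -0.7]
gripper_width: 0.246
grip_force: 30.0
```

```bash
python3 - <<'E'
from h import *
print(arm.observe()['ee_pos'],tool([.426,-.293,.0135]),arm.observe()['grip_force'])
E
```

```text
[ 0.42446489 -0.28940525  0.1633826 ] [ -3.38191149   2.13296833 149.88024283] 30.00000737607479
```

move_arm --plan '[-3,2,35,0,0,0,0.2,-3,2,70,0,0,0,0.2,-3,2,105,0,0,0,0.2,-3,2,130,0,0,0,0.2,-3,2,142,0,0,0,0.2,-3,2,147,0,0,0,0.2,-3,2,150,0,0,0,0.2,-3,2,150,0,0,0,0.2,-3,2,150,0,0,0,0.2,-3,2,150,0,0,0,0.2]'

```text
clock: 30.37
ee_pos: [0.4272, -0.2942, 0.0152]
eef_rot: [179.8, 0.1, 80.3]
ft_force: [-1.5, 0.4, -1.2]
gripper_width: 0.246
grip_force: 30.0
```

move_arm --plan '[0,0,1,0,0,0,0.2,0,0,2,0,0,0,0.2,0,0,2.5,0,0,0,0.2,0,0,2.5,0,0,0,0.2]'

```text
clock: 30.7
ee_pos: [0.4262, -0.2936, 0.0115]
eef_rot: [180.0, 0.0, 80.3]
ft_force: [-1.4, 1.3, 3.0]
gripper_width: 0.249
grip_force: 30.0
```

move_arm --plan '[0,0,0,0,0,0,0.25,0,0,0,0,0,0,0.27,0,0,0,0,0,0,0.3,0,0,0,0,0,0,0.38,0,0,0,0,0,0,0.45,0,0,0,0,0,0,0.45,0,0,0,0,0,0,0.45,0,0,-10,0,0,0,0.45,0,0,-40,0,0,0,0.45,0,0,-80,0,0,0,0.45,0,0,-120,0,0,0,0.45,0,0,-160,0,0,0,0.45,50,-20,-180,0,0,0,0.45,90,-40,-180,0,0,0,0.45,125,-60,-180,0,0,0,0.45,160,-80,-180,0,0,0,0.45,160,-80,-180,0,0,0,0.45,160,-80,-180,0,0,0,0.45,160,-80,-180,0,0,0,0.45]'

```text
clock: 32.28
ee_pos: [0.3743, -0.1217, 0.1916]
eef_rot: [179.9, 0.1, 80.4]
ft_force: [-0.7, -0.1, -0.4]
gripper_width: 0.454
grip_force: 0.0
```

```bash
python3 - <<'E'
from h import *
s=arm.observe(); print(s['ee_pos'],s['ft_force'],s['clock'])
t,_=arm.get_image('top'); cv2.imwrite('pics/t10.png',cv2.resize(t,(800,600),interpolation=cv2.INTER_CUBIC))
E
```

```text
[ 0.37427131 -0.12172119  0.19164084] [-0.70093997 -0.09474066 -0.40323277] 32.2833
```

View pics/t10.png

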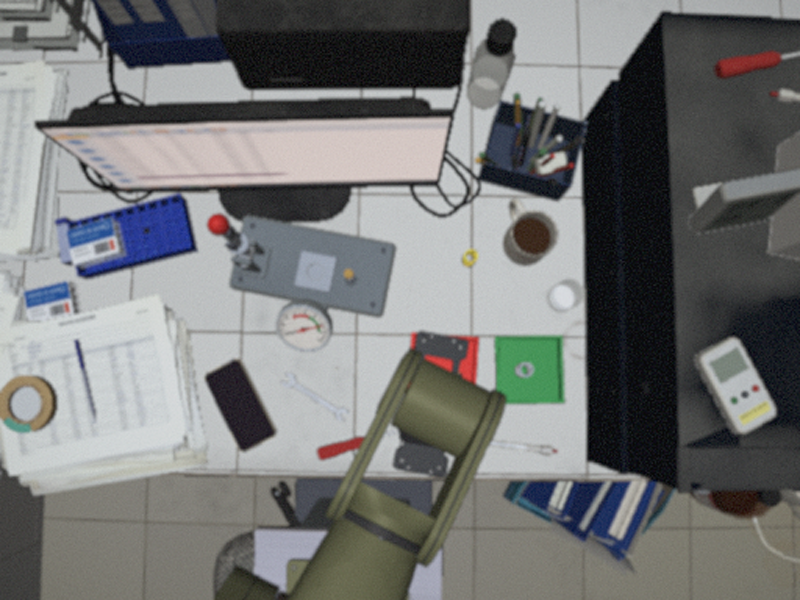

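The spring stands in the green tray at (525,369). The yellow look-alike, mug, beaker and wrench are where they were, the lever is upright, and the hand is clear.

```bash
python3 -c "
from bench import arm
print(arm.sign_off())"
```

```text
the job is handed in; nothing more can be done
None
```

I tested the spring at roughly 12 N by eye on the red drag pointer, inside the green sector, so it now stands in the green tray; the lever is back upright, nothing else looks moved, and I handed the job in at about 32 s.

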